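Make up the titration kit and the pH kit

TASK

Make up two class kits from the stock standing mid-bench. In the three-bay tray with the syringe, put the boss head in the bay next to the syringe, the larger beaker in the middle bay and the tall brown bottle in the last bay; in the two-bay tray with the electrode, put the smaller beaker in the bay next to the electrode and the squat jar in the last bay. Set each thing down without dropping it, standing upright on the floor of its bay near the tray's centre line, and leave the small bottle, the stopper and the brass weight where they stand.

Things in the scene. Friction and masses are not known exactly. Their poses are not given: they have to be found in the camera images.
- boss_head_c (a point): Metal boss head (clamp block): plain aluminium block 36 x 28 x 34 mm high, with a black thumbscrew sticking out 12 mm from its +x face. To be grasped across the 28 mm width (its y axis). Point given: centre of the block, half-way up (17 mm); x along the screw, so it reaches 30 mm to +x and 18 mm to -x; z up.
- big_beaker_c (a point): The larger of two clear open beakers, straight-sided, 50 mm outside diameter, 68 mm high, wall 3 mm. Point given: on its axis, half-way up; z up.
- tall_bottle_c (a point): The taller of two brown bottles with black caps: body 44 mm diameter, 90 mm high over the cap; the body is straight up to beyond half its height, narrower above. Point given: on its axis, half-way up; z up.
- small_beaker_c (a point): The smaller of two clear open beakers, straight-sided, 38 mm outside diameter, 46 mm high, wall 3 mm. Point given: on its axis, half-way up; z up.
- squat_jar_c (a point): Squat glass jar with a white lid, 56 mm diameter, 50 mm high over the lid. Point given: on its axis, half-way up; z up.
- tray3: Three-bay grey tray, 279 mm long; a fixed syringe (33 mm high) lies across its narrow 40 mm end bay (+x end). 130 mm wide, fixed. Walls 4 thick, 16 high; floor 4 thick; dividers 3 thick, tops 14 above the bench. Origin: centre of its underside; x along its length to the narrow end, z up. Open bays 74 mm (x) by 122 mm (y), centres on the x axis at x = +55.5 (next to syringe), -21.5 (middle), -98.5 mm (last).
- tray2: Two-bay grey tray, 202 mm long; a fixed pH electrode (84 mm above the bench) stands in its narrow 40 mm end bay (+x end). 130 mm wide, fixed. Walls 4 thick, 16 high; floor 4 thick; dividers 3 thick, tops 14 above the bench. Origin: centre of its underside; x along its length to the narrow end, z up. Open bays 74 mm (x) by 122 mm (y), centres on the x axis at x = +17 (next to electrode), -60 mm (last).
- small_bottle_c (a point): Spare, stays in the stock: the smaller brown bottle with a black cap, 30 mm diameter, 55 mm high. Point given: on its axis, half-way up; z up.
- stopper_c (a point): Spare, stays in the stock: white tapered rubber stopper, 32 mm diameter below, 40 mm above, 30 mm high. Point given: on its axis, half-way up; z up.
- weight_c (a point): Spare, stays in the stock: brass knobbed balance weight, 30 mm diameter, 45 mm high. Point given: on its axis, half-way up; z up.
Not all that is in view belongs to the job. What is shaped like the part that bears tall_bottle_c but green or purple is not meant.

How it is judged:
By the outcome, as a careful person would: the job done as asked, in the order asked, and still so for the second after the job is handed in, with the robot touching nothing.
It also fails if it takes over 122 s, if anything falls off the work surface, if the arm or the gripper's body presses on something with over 40 N, if the wrist force passes 120 N, or if a joint passes its speed limit or range.

ROBOT

A 7-joint arm with a two-finger parallel gripper is mounted at the origin on the work surface. World frame = base frame: x ahead of the robot, y to its left, z up, the work surface at z = 0. Lengths are in m, angles in rad, forces in N, time in s.
With the tool pointing down it reaches from about 0.4 to 0.85 m from the base axis. Payload 6.9 kg.
Tool frame: the origin (TCP) lies midway between the tips of the shut fingers; the grasp point (between the pads) lies 19 mm behind it; z points along the fingers, y is the direction in which the jaws open and shut (so a half turn about z gives the same grasp; the last joint's range is limited). The gripper opens to 85 mm and grips with 20 to 120 N. Pads are 22 mm wide; open, the fingers measure 114 mm over their backs; the gripper's body (76 mm by 85 mm) begins 54 mm behind the grasp point. The pads swing forward as they close: fully open they stand 13 mm farther back than shut.
Start: joints at [-1.155, 0.507, -0.238, 1.5, 0.126, 1.149, -0.155], TCP at [0.191, 0.595, 0.231] pointing down, gripper open.
Joint ranges: [-3.08, 3.08], [-0.24, 2.05], [-1.43, 1.35], [0, 2.5], [-1.52, 4.66], [0.17, 1.96], [-2.89, 2.89]. Speed limits (rad/s): [2.39, 2.39, 3.14, 3.14, 3.14, 3.14, 3.14].

INTERFACE

Orientations are given as a 3x3 rotation matrix whose columns are the frame's x, y, z axes.
In Python, from station import * gives the robot as it stands. The module is installed in compiled form; this text tells all that it offers.
- The arm moves only by the tool send_rows, never from a script. Its argument "commands" is a list of rows, each an object of numbers: "jaw": the closure, from -1 (fully open) to 1 (shut); "x", "y", "z": the shift along the tool's x, y, z in mm; "ax", "ay", "az": the turn, a rotation vector about the tool's x, y, z in degrees. In form: [{"jaw": .., "x": .., "y": .., "z": .., "ax": .., "ay": .., "az": ..}, ...]. A call has 1 to 10 rows; each row is the pose to reach, as a shift and turn from the pose commanded when the call began, along the tool's axes at that moment; what a row does not reach only later rows make up. A row lasts 1/8 s, in which the tool goes at most 62.5 mm and 10.7 degrees, less where a joint would pass 70% of its speed; a pose out of reach is approached as far as the arm can. A call with a gripper value outside its range is refused whole. The fingers move at their own pace and stop on an object; "squeeze" is the grip in N (left out, the last holds). Time passes only in rows, so rows that repeat a pose let the fingers close. It gives the time, the measured TCP pose, the force and the opening at its end, in the units of the state.
- observe(): the state, without advancing time (a new reading comes with each control period).
- read_camera(name): name is "side" or "top" or "wrist"; returns a dict with "frame" (420x560x3 uint8, red, green, blue), "camera_matrix" (3x3 intrinsics, pixels), "origin" and "orientation" of the camera in the world; the wrist camera has in their place "T_tool_cam" (4x4, takes a point from camera to tool coordinates, whose origin is the TCP and whose axes are the flange's). Camera axes: x right, y down, z forward; pixel columns grow to the right and rows downward; lengths in m; the calibration is good to about 2 mm. A picture is of the moment at which its call begins: read the wrist's pose just before it. There is no depth.
- sign_off(): hands the job in, once; it reports no verdict.
The state is a dict: "time": time; "q": joint angles; "qd": joint speeds; "tau": joint torques, N m; "ee_pos": TCP position; "tool_rot": TCP orientation; "wrist_force": force on the tool from outside, world axes, zero at the start; "moment": the same for the moment, N m; "finger_gap": finger opening in m.
Only numpy, scipy, OpenCV 4.12 (cv2) and the standard library are available. Lean on these libraries where they do the work, as an engineer would, in place of code of your own. Each camera call takes 0.05 s, during which the arm holds its last target. There are 200 camera calls.

## Working session

There is one attempt and no reset: what is moved stays moved. The work goes in short steps, Python scripts to look and compute and a tool call to move; the robot and the scene stay as the last step left them, time stands still between calls to the robot, and variables do not carry over. Pictures are saved under pics/ and viewed, about 12 in all and at most 16, crops included, and the job is handed in when it is done.

Besides the shell and the picture viewer there is one more tool, called after "Call:" as name(argument=value, ...) on one line, values as JSON. send_rows: Moves the arm, as the interface text tells. Its arguments: {"type":"object","properties":{"commands":{"type":"array"},"squeeze":{"type":"number"}},"required":["commands"]}

```bash
mkdir -p pics
python3 - <<'E'
from station import *
import cv2,numpy as np
s=observe(); print(s['time'],s['ee_pos'],s['tool_rot'],s['finger_gap'])
for n in ('top','side'):
    c=read_camera(n); cv2.imwrite(f'pics/{n}0.png',cv2.cvtColor(c['frame'],cv2.COLOR_RGB2BGR))
    print(n,c['camera_matrix'],c['origin'],c['orientation'])
E
```

```text
0.0 [0.1904749  0.59475602 0.23045575] [[-9.52401703e-01  3.04845463e-01 -4.89572806e-04]
 [ 3.04845853e-01  9.52400231e-01 -1.67500487e-03]
 [-4.43483814e-05 -1.74452173e-03 -9.99998477e-01]] 0.08545460929655187
top [[543.15823906   0.         282.85691828]
 [  0.         543.15823906 212.83594748]
 [  0.           0.           1.        ]] [0.33841681 0.00886122 1.26808133] [[-0.13032159 -0.96914944  0.20920243]
 [-0.99146863  0.12791901 -0.0250338 ]
 [-0.00249947 -0.21068009 -0.97755187]]
side [[380.80388077   0.         280.70698678]
 [  0.         380.80388077 207.76669803]
 [  0.           0.           1.        ]] [ 0.19878825 -0.48032692  0.48252225] [[ 0.78041152 -0.35560552  0.51429814]
 [-0.62503048 -0.4210883   0.65728346]
 [-0.0171687  -0.83440359 -0.55088645]]
```

View pics/top0.png

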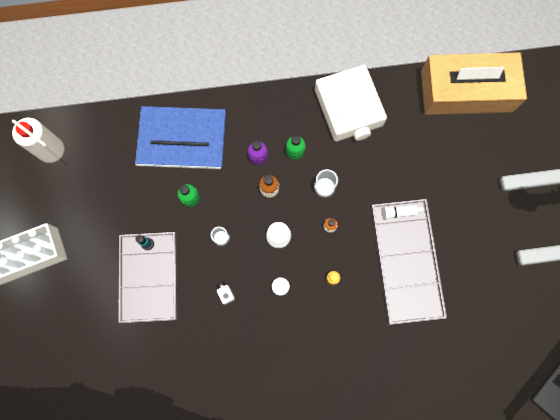

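View pics/side0.png

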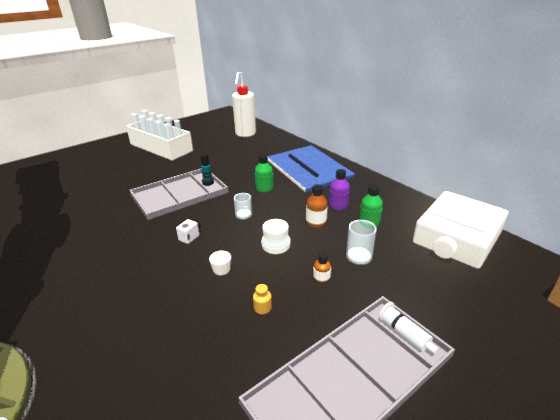

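The top view shows:
- **Tall bottle candidates:** brown (269,186) is the one wanted. Green (188,195), green (296,147), purple (257,152) and the small brown bottle (331,225) are look-alikes.
- **Beakers:** large at (326,183), small at (220,236).
- **Jar and stopper:** the squat jar is at (279,235) and the similar-looking stopper at (281,287).
- **Other stock:** boss head (226,294), brass weight (334,278).
- **Trays:** tray3 on the right with the syringe at (403,212), tray2 on the left with the electrode at (146,243).

Next I'll measure these and check them in one crop.

```bash
cat > h.py <<'E'
from station import *
import cv2,numpy as np
def cast(c,uv,z,R=None,o=None):
    R=np.array(c['orientation']) if R is None else R; o=np.array(c['origin']) if o is None else o
    d=R@np.linalg.inv(c['camera_matrix'])@np.array([uv[0],uv[1],1.]); return o+d*(z-o[2])/d[2]
def proj(c,p):
    q=np.array(c['camera_matrix'])@np.array(c['orientation']).T@(np.array(p)-c['origin']); return q[:2]/q[2]
def wristcam():
    s=observe(); c=read_camera('wrist'); T=np.array(c['T_tool_cam']); R=np.array(s['tool_rot'])
    c['orientation']=R@T[:3,:3]; c['origin']=np.array(s['ee_pos'])+R@T[:3,3]; return c,s
def save(c,n,box=None,k=1):
    f=cv2.cvtColor(c['frame'],cv2.COLOR_RGB2BGR)
    if box: f=f[box[1]:box[3],box[0]:box[2]]
    cv2.imwrite('pics/'+n+'.png',cv2.resize(f,None,fx=k,fy=k,interpolation=cv2.INTER_CUBIC))
E
python3 - <<'E'
from h import *
c=read_camera('top'); save(c,'crop',(110,130,450,330),2.35)
f=c['frame']; m=(f.max(2)>60).astype(np.uint8); m[:125]=0
n,l,st,ce=cv2.connectedComponentsWithStats(m)
np.set_printoptions(precision=4,suppress=True)
for i in range(1,n):
    if st[i,4]<40: continue
    cnt=max(cv2.findContours((l==i).astype(np.uint8),cv2.RETR_EXTERNAL,cv2.CHAIN_APPROX_NONE)[0],key=len)
    r=cv2.minAreaRect(cnt); print(np.array(r[0]).round(1),np.array(r[1]).round(1),round(r[2],1),st[i],[cast(c,r[0],z)[:2] for z in (.008,.0,.025,.045)])
    if st[i,4]>3000: print('  corners',[cast(c,p,.008)[:2] for p in cv2.boxPoints(r)])
w,s=wristcam(); print(np.array(w['T_tool_cam']),w['camera_matrix'])
E
```

```text
[279.5 272. ] [294. 559.] 90.0 [     0    125    560    295 155464] [array([0.47  , 0.0026]), array([0.4708, 0.0026]), array([0.4682, 0.0027]), array([0.4661, 0.0028])]
  corners [array([0.9186, 0.6382]), array([ 0.7381, -0.7244]), array([ 0.0707, -0.563 ]), array([0.2301, 0.6529])]
[546.  392.5] [53. 26.] 90.0 [533 366  27  54 731] [array([ 0.1287, -0.5477]), array([ 0.1274, -0.5512]), array([ 0.1315, -0.5402]), array([ 0.1348, -0.5313])]
[531.5 409. ] [37. 20.] -0.0 [513 399  38  21 406] [array([ 0.0989, -0.5081]), array([ 0.0974, -0.5113]), array([ 0.1022, -0.5011]), array([ 0.106 , -0.4929])]
[[-0.0003 -0.9577 -0.2878  0.0739]
 [ 1.     -0.     -0.001  -0.0002]
 [ 0.0009 -0.2878  0.9577 -0.1427]
 [ 0.      0.      0.      1.    ]] [[344.2082   0.     278.6339]
 [  0.     344.2082 207.3031]
 [  0.       0.       1.    ]]
```

View pics/crop.png

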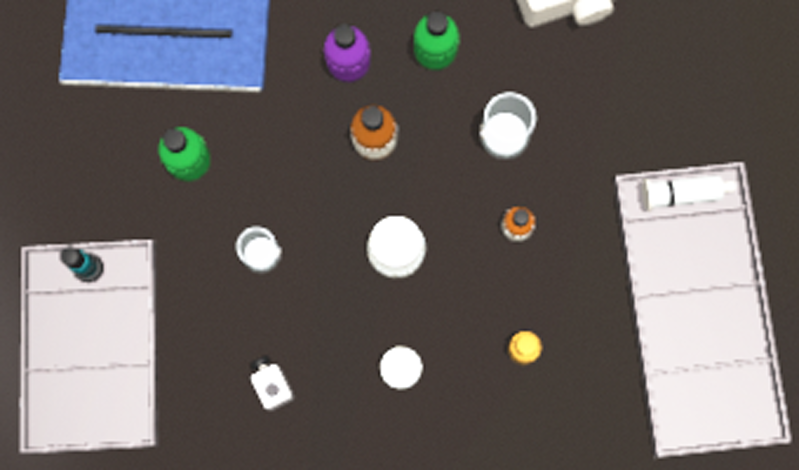

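The crop confirms the choices: brown tall bottle at crop (373,130), big beaker (508,125), small beaker (259,248), jar (397,246), and boss (271,385) with its screw pointing up and slightly left. My threshold was too low, so I'm fixing it.

Run:
```python
from h import *
np.set_printoptions(precision=4,suppress=True)
H={'boss':(226,294,.017),'bigb':(326,183,.034),'tall':(269,186,.04),'smallb':(220,236,.023),'jar':(279,235,.025),'stop':(281,287,.015),'wt':(334,278,.022),'sbot':(331,225,.025),'tray3':(408,262,.008),'tray2':(148,278,.008)}
c=read_camera('top'); f=c['frame']; bg=np.median(f[200:300,60:110].reshape(-1,3),0); print(bg)
d=np.abs(f.astype(int)-cv2.medianBlur(f,151)).max(2); m=((d>45)).astype(np.uint8)
d2=np.linalg.norm(f.astype(int)-bg,axis=2); m=(d2>60).astype(np.uint8)
m=cv2.morphologyEx(m,cv2.MORPH_CLOSE,np.ones((3,3)))
cnts=cv2.findContours(m,cv2.RETR_EXTERNAL,cv2.CHAIN_APPROX_NONE)[0]
for k,(u,v,z) in H.items():
    b=[q for q in cnts if cv2.pointPolygonTest(q,(u,v),False)>=0 or abs(q[:,0]-[u,v]).sum(1).min()<6]
    if not b: print(k,'none'); continue
    r=cv2.minAreaRect(np.vstack(b)); p=cast(c,r[0],z)
    print(k,np.array(r[0]).round(1),np.array(r[1]).round(1),round(r[2],1),p[:2])
    if 'tray' in k:
        P=np.array([cast(c,q,z)[:2] for q in cv2.boxPoints(r)]); e=[P[1]-P[0],P[2]-P[1]]
        print('  edges',[(np.linalg.norm(q),np.degrees(np.arctan2(q[1],q[0]))) for q in e],P.tolist())
    if k=='boss':
        P=np.array([cast(c,q,.034)[:2] for q in cv2.boxPoints(r)]);print(P.tolist())
```

```text
[84. 77. 74.]
boss [224.4 292.8] [20.6 13.4] 63.4 [0.4384 0.1336]
[[0.4539368275550207, 0.1541189680890554], [0.4638225274046852, 0.1257744998379513], [0.42015169408456454, 0.10973086938403537], [0.41043400132420166, 0.13791044306183212]]
bigb [325.3 182.4] [23.9 27.5] 37.9 [ 0.662  -0.1312]
tall [268.  186.5] [21. 20.] 90.0 [0.6682 0.0036]
smallb [219.5 235.5] [19.8 17. ] 45.0 [0.5707 0.13  ]
jar [278.5 234.5] [25. 25.] 90.0 [ 0.5548 -0.0062]
stop [280.5 286. ] [18. 17.] 90.0 [0.4371 0.0045]
wt [333.2 277.2] [13.7 13.5] 23.2 [ 0.4407 -0.1177]
sbot [330.  224.5] [13.4 13.4] 45.0 [ 0.5625 -0.1282]
tray3 [408.9 260.9] [123.4  57.7] 81.6 [ 0.4561 -0.2993]
  edges [(np.float64(0.13841818142051923), np.float64(-88.9489161353376)), (np.float64(0.2874275564433497), np.float64(177.46802209615743))] [[0.6016194269256109, -0.23508328780586127], [0.6041585486216887, -0.3734781786392164], [0.3170116016246901, -0.36078050037514614], [0.3154339464908311, -0.2288479943378509]]
tray2 [146.5 277. ] [90. 57.] 90.0 [0.4987 0.3095]
  edges [(np.float64(0.13442259133513765), np.float64(-97.51381610078359)), (np.float64(0.20812682720390385), np.float64(174.90857850072024))] [[0.6131164671629977, 0.3678576375163308], [0.5955386617996832, 0.23458928485950964], [0.3882330273446451, 0.2530595345913834], [0.40515537257344664, 0.3817677058754168]]
```

Call:
send_rows(commands=[{"jaw": -1, "x": -372, "y": -367, "z": 80, "az": -38}, {"jaw": -1, "x": -372, "y": -367, "z": 80, "az": -38}, {"jaw": -1, "x": -372, "y": -367, "z": 80, "az": -38}, {"jaw": -1, "x": -372, "y": -367, "z": 80, "az": -38}, {"jaw": -1, "x": -372, "y": -367, "z": 80, "az": -38}, {"jaw": -1, "x": -372, "y": -367, "z": 80, "az": -38}, {"jaw": -1, "x": -372, "y": -367, "z": 80, "az": -38}, {"jaw": -1, "x": -372, "y": -367, "z": 80, "az": -38}, {"jaw": -1, "x": -372, "y": -367, "z": 80, "az": -38}, {"jaw": -1, "x": -372, "y": -367, "z": 80, "az": -38}])

```text
invalid input at $.commands[0]: expected keys jaw, x, y, z, ax, ay, az
```

```bash
cat >> h.py <<'E'
def delta(p,yaw=None):
    """tool-frame shift in mm to TCP world p, and az in deg so that jaw (tool y) lies at world yaw (mod 180)"""
    s=observe(); R=np.array(s['tool_rot']); d=R.T@(np.array(p)-s['ee_pos'])*1000
    a=np.degrees(np.arctan2(R[1,1],R[0,1])); out=[d.round(1).tolist(),'jaw yaw',round(a,1)]
    if yaw is not None: out+=['az',round(-((yaw-a+90)%180-90),1)]
    return out
E
python3 - <<'E'
from h import *
c,s=wristcam(); print(s['time'],s['ee_pos'],s['tool_rot'],s['q']); save(c,'w1'); print(delta(s['ee_pos'],110))
E
```

```text
0.25 [0.19051759 0.59501883 0.23087694] [[-9.52374873e-01  3.04929520e-01 -2.97244721e-04]
 [ 3.04929663e-01  9.52374519e-01 -8.21950440e-04]
 [ 3.24513451e-05 -8.73443679e-04 -9.99999618e-01]] [-1.15548792  0.50793142 -0.23755728  1.50057169  0.12565333  1.14893947
 -0.15481849]
[[0.0, -0.1, 0.1], 'jaw yaw', np.float64(72.2), 'az', np.float64(-37.8)]
```

View pics/w1.png

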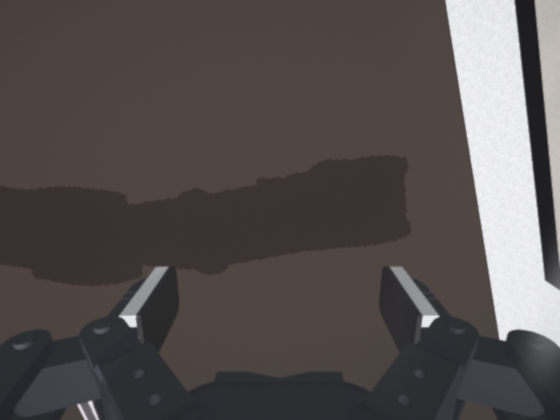

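The picture shows only the bench at the start pose, because the move was refused: every row needs all seven keys. Resending.

Call:
send_rows(commands=[{"jaw": -1, "x": -372, "y": -367, "z": 80, "ax": 0, "ay": 0, "az": -38}, {"jaw": -1, "x": -372, "y": -367, "z": 80, "ax": 0, "ay": 0, "az": -38}, {"jaw": -1, "x": -372, "y": -367, "z": 80, "ax": 0, "ay": 0, "az": -38}, {"jaw": -1, "x": -372, "y": -367, "z": 80, "ax": 0, "ay": 0, "az": -38}, {"jaw": -1, "x": -372, "y": -367, "z": 80, "ax": 0, "ay": 0, "az": -38}, {"jaw": -1, "x": -372, "y": -367, "z": 80, "ax": 0, "ay": 0, "az": -38}, {"jaw": -1, "x": -372, "y": -367, "z": 80, "ax": 0, "ay": 0, "az": -38}, {"jaw": -1, "x": -372, "y": -367, "z": 80, "ax": 0, "ay": 0, "az": -38}, {"jaw": -1, "x": -372, "y": -367, "z": 80, "ax": 0, "ay": 0, "az": -38}, {"jaw": -1, "x": -372, "y": -367, "z": 80, "ax": 0, "ay": 0, "az": -38}])

```text
time: 1.55
ee_pos: [0.4338, 0.1298, 0.151]
tool_rot: [[-0.94, -0.341, -0.0], [-0.341, 0.94, -0.001], [0.001, -0.001, -1.0]]
wrist_force: [0.0, -0.5, 0.3]
finger_gap: 0.0851
```

Run:
```python
from h import *
c,s=wristcam(); print(s['time'],s['ee_pos'],s['q']); save(c,'w2'); print(delta([.433,.1315,.02],110), proj(c,[.433,.1315,.034]))
```

```text
1.55 [0.43376788 0.12979836 0.15095068] [-0.11694928  0.34686385 -0.30601526  2.0494431   0.14920532  0.76647477
  1.405546  ]
[[0.2, -0.1, 131.2], 'jaw yaw', np.float64(110.1), 'az', np.float64(0.1)] [281.06982609 202.3657164 ]
```

View pics/w2.png

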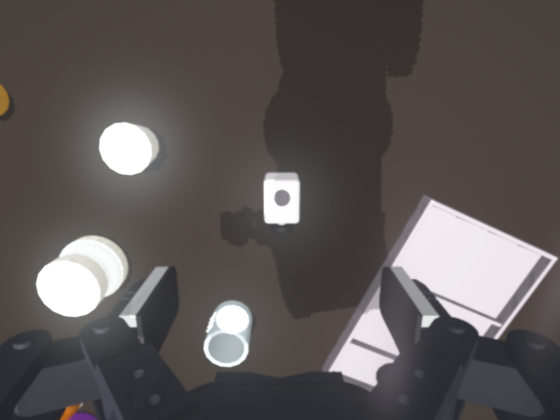

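The boss top is at about (264–300, 180–223), with its hole at (282,198) and its screw below at (282,224). It is square to the jaws. Computing the exact offset.

Run:
```python
from h import *
c,s=wristcam(); f=c['frame']; g=f.min(2)
m=(g>150).astype(np.uint8); n,l,st,ce=cv2.connectedComponentsWithStats(m); i=l[190,270]
cnt=cv2.findContours((l==i).astype(np.uint8),0,2)[0][0]; print(st[i],cv2.minAreaRect(cnt),cast(c,(282,200),.034))
for b in [(266,185),(298,185),(270,215)]: print(f[b[1]-14:b[1]+14:2,b[0]].min(1))
p=cast(c,(282,200.),.034); print(delta([p[0],p[1],.004],110))
```

```text
[ 261  173   36   52 1625] ((278.5, 198.5), (51.0, 35.0), 90.0) [0.43041813 0.13347987 0.034     ]
[101 187 205 206 240 255 255 255 255 255 255 255 255 255]
[71 71 73 73 75 78 84 85 85 85 83 83 82 83]
[255 255 255 255 255 255 255 254 254 254 252 145  68  69]
[[2.0, 1.5, 147.4], 'jaw yaw', np.float64(110.2), 'az', np.float64(0.2)]
```

Call:
send_rows(commands=[{"jaw": -1, "x": 1, "y": -1, "z": 60, "ax": 0, "ay": 0, "az": 0}, {"jaw": -1, "x": 1, "y": -1, "z": 110, "ax": 0, "ay": 0, "az": 0}, {"jaw": -1, "x": 1, "y": -1, "z": 137, "ax": 0, "ay": 0, "az": 0}, {"jaw": -1, "x": 1, "y": -1, "z": 147, "ax": 0, "ay": 0, "az": 0}, {"jaw": -1, "x": 1, "y": -1, "z": 147, "ax": 0, "ay": 0, "az": 0}, {"jaw": 1, "x": 1, "y": -1, "z": 147, "ax": 0, "ay": 0, "az": 0}, {"jaw": 1, "x": 1, "y": -1, "z": 147, "ax": 0, "ay": 0, "az": 0}, {"jaw": 1, "x": 1, "y": -1, "z": 147, "ax": 0, "ay": 0, "az": 0}, {"jaw": 1, "x": 1, "y": -1, "z": 147, "ax": 0, "ay": 0, "az": 0}, {"jaw": 1, "x": 1, "y": -1, "z": 147, "ax": 0, "ay": 0, "az": 0}], squeeze=40)

```text
time: 2.9
ee_pos: [0.4327, 0.131, 0.005]
tool_rot: [[-0.938, -0.346, 0.001], [-0.346, 0.938, 0.0], [-0.001, -0.0, -1.0]]
wrist_force: [-1.4, 0.1, 7.7]
finger_gap: 0.0276
```

Call:
send_rows(commands=[{"jaw": 1, "x": 0, "y": 0, "z": -50, "ax": 0, "ay": 0, "az": 0}, {"jaw": 1, "x": 0, "y": 0, "z": -110, "ax": 0, "ay": 0, "az": 0}, {"jaw": 1, "x": 75, "y": -432, "z": -150, "ax": 0, "ay": 0, "az": 22}, {"jaw": 1, "x": 75, "y": -432, "z": -150, "ax": 0, "ay": 0, "az": 22}, {"jaw": 1, "x": 75, "y": -432, "z": -150, "ax": 0, "ay": 0, "az": 22}, {"jaw": 1, "x": 75, "y": -432, "z": -150, "ax": 0, "ay": 0, "az": 22}, {"jaw": 1, "x": 75, "y": -432, "z": -150, "ax": 0, "ay": 0, "az": 22}, {"jaw": 1, "x": 75, "y": -432, "z": -150, "ax": 0, "ay": 0, "az": 22}, {"jaw": 1, "x": 75, "y": -432, "z": -150, "ax": 0, "ay": 0, "az": 22}, {"jaw": 1, "x": 75, "y": -432, "z": -150, "ax": 0, "ay": 0, "az": 22}])

```text
time: 4.15
ee_pos: [0.5103, -0.3067, 0.1541]
tool_rot: [[-0.999, 0.039, -0.0], [0.039, 0.999, -0.003], [-0.0, -0.003, -1.0]]
wrist_force: [-0.2, 0.5, -1.6]
finger_gap: 0.0273
```

Run:
```python
from h import *
c,s=wristcam(); c,s=wristcam(); print(s['time'],s['ee_pos'],s['finger_gap'],s['wrist_force']); save(c,'w3'); print(delta([.5115,-.301,.01],88))
T=np.array([.456,-.299,0]);a=np.radians(-2);R=np.array([[np.cos(a),-np.sin(a)],[np.sin(a),np.cos(a)]])
for q in [(-.1395,-.065),(-.1395,.065),(.1395,-.065),(.1395,.065)]:
    p=T.copy();p[:2]+=R@q;p[2]=.016;print(proj(c,p).round())
```

```text
4.2 [ 0.51053679 -0.30339889  0.15384193] 0.02743505556698814 [ 0.278411   -0.11213031 -1.60141016]
[[-0.8, -0.2, 143.8], 'jaw yaw', np.float64(88.1), 'az', np.float64(0.1)]
[187. -80.]
[378. -81.]
[211. 286.]
[353. 286.]
```

View pics/w3.png

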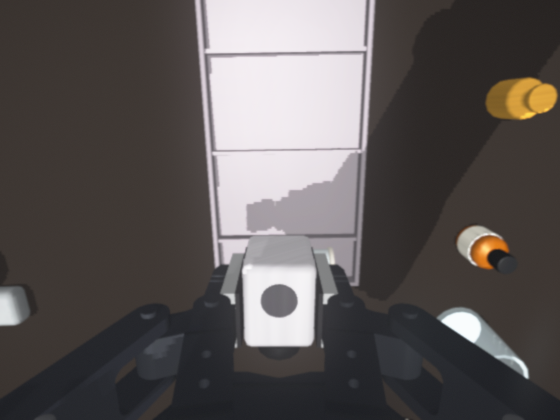

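The boss is held square. The tray3 dividers are at v≈237, 151 and 51, with ends near u 218–359, 212–363 and 206–367.

Run:
```python
from h import *
np.set_printoptions(precision=4,suppress=True)
c,s=wristcam(); print(s['ee_pos'])
g=cv2.GaussianBlur(c['frame'],(3,3),0).max(2).astype(int)
# outer walls: first strong rise/fall per row ; dividers: dark minimum along columns
L=[];Rr=[]
for v in range(5,230,6):
    r=(g[v]>130); u=np.where(r[180:420])[0]+180
    if len(u)>80: L.append((u[0],v));Rr.append((u[-1],v))
for nm,A in(('L',L),('R',Rr)):
    P=np.array([cast(c,q,.016 if 1 else 0)[:2] for q in A]); vx,vy,x0,y0=cv2.fitLine(P.astype(np.float32),cv2.DIST_HUBER,0,.01,.01).ravel()
    print(nm,np.degrees(np.arctan(vy/vx)), y0+vy/vx*(.456-x0), len(A),A[0],A[-1])
for v0,z in((237,94),(151,17),(51,-60)):
    P=[]
    for u in range(225,350,5):
        col=g[v0-9:v0+10,u]; P.append(cast(c,(u,v0-9+int(col.argmin())),.014)[:2])
    P=np.array(P); print(z,np.median(P,0),np.degrees(np.arctan(np.polyfit(P[:,1],P[:,0],1)[0])))
```

```text
[ 0.5108 -0.3008  0.1538]
L -1.2596004 -0.36114278 38 (np.int64(192), 5) (np.int64(208), 227)
R -1.5909729 -0.2320543 38 (np.int64(370), 5) (np.int64(357), 227)
94 [ 0.5474 -0.2966] 1.099744312961347
17 [ 0.4721 -0.2945] 2.3261481235421746
-60 [ 0.4001 -0.2925] 0.918311550844736
```

Call:
send_rows(commands=[{"jaw": 1, "x": -1, "y": 2, "z": 60, "ax": 0, "ay": 0, "az": 0}, {"jaw": 1, "x": -1, "y": 2, "z": 110, "ax": 0, "ay": 0, "az": 0}, {"jaw": 1, "x": -1, "y": 2, "z": 135, "ax": 0, "ay": 0, "az": 0}, {"jaw": 1, "x": -1, "y": 2, "z": 142, "ax": 0, "ay": 0, "az": 0}, {"jaw": 1, "x": -1, "y": 2, "z": 145, "ax": 0, "ay": 0, "az": 0}, {"jaw": 1, "x": -1, "y": 2, "z": 145, "ax": 0, "ay": 0, "az": 0}, {"jaw": 1, "x": -1, "y": 2, "z": 145, "ax": 0, "ay": 0, "az": 0}, {"jaw": 0.1, "x": -1, "y": 2, "z": 145, "ax": 0, "ay": 0, "az": 0}, {"jaw": 0.1, "x": -1, "y": 2, "z": 145, "ax": 0, "ay": 0, "az": 0}, {"jaw": 0.1, "x": -1, "y": 2, "z": 145, "ax": 0, "ay": 0, "az": 0}])

```text
time: 5.55
ee_pos: [0.5127, -0.2984, 0.0095]
tool_rot: [[-1.0, 0.031, 0.0], [0.031, 1.0, -0.0], [-0.0, -0.0, -1.0]]
wrist_force: [-0.9, -0.6, -0.6]
finger_gap: 0.0384
```

Call:
send_rows(commands=[{"jaw": 0.1, "x": 0, "y": 0, "z": -50, "ax": 0, "ay": 0, "az": 0}, {"jaw": 0.1, "x": 0, "y": 0, "z": -110, "ax": 0, "ay": 0, "az": 0}, {"jaw": -1, "x": -144, "y": 172, "z": -150, "ax": 0, "ay": 0, "az": 0}, {"jaw": -1, "x": -144, "y": 172, "z": -150, "ax": 0, "ay": 0, "az": 0}, {"jaw": -1, "x": -144, "y": 172, "z": -150, "ax": 0, "ay": 0, "az": 0}, {"jaw": -1, "x": -144, "y": 172, "z": -150, "ax": 0, "ay": 0, "az": 0}, {"jaw": -1, "x": -144, "y": 172, "z": -150, "ax": 0, "ay": 0, "az": 0}, {"jaw": -1, "x": -144, "y": 172, "z": -150, "ax": 0, "ay": 0, "az": 0}, {"jaw": -1, "x": -144, "y": 172, "z": -150, "ax": 0, "ay": 0, "az": 0}])

```text
time: 6.68
ee_pos: [0.6608, -0.1326, 0.159]
tool_rot: [[-0.999, 0.033, -0.001], [0.033, 0.999, -0.001], [0.001, -0.001, -1.0]]
wrist_force: [-0.1, -0.7, -0.7]
finger_gap: 0.0857
```

Run:
```python
from h import *
c,s=wristcam(); c,s=wristcam(); print(s['time'],s['ee_pos'],s['finger_gap']); save(c,'w4')
for z in (0,.068): print(proj(c,[.662,-.131,z]))
```

```text
6.725 [ 0.66089604 -0.13247871  0.15913797] 0.08521734911809999
[280.74425441 190.86014714]
[281.16719613 213.83596218]
```

View pics/w4.png

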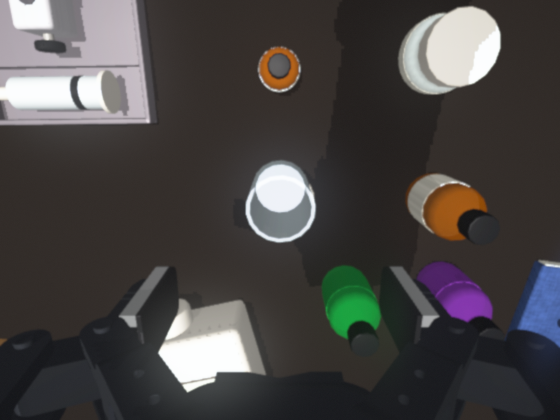

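The boss stands upright in its bay at top left (40,15). The beaker base is at (280,187) and its rim centre at (281,207), about 3 mm nearer the robot than estimated, so I'll correct for that and grasp.

Call:
send_rows(commands=[{"jaw": -1, "x": 3, "y": 1.5, "z": 50, "ax": 0, "ay": 0, "az": 0}, {"jaw": -1, "x": 3, "y": 1.5, "z": 100, "ax": 0, "ay": 0, "az": 0}, {"jaw": -1, "x": 3, "y": 1.5, "z": 130, "ax": 0, "ay": 0, "az": 0}, {"jaw": -1, "x": 3, "y": 1.5, "z": 137, "ax": 0, "ay": 0, "az": 0}, {"jaw": -1, "x": 3, "y": 1.5, "z": 137, "ax": 0, "ay": 0, "az": 0}, {"jaw": 1, "x": 3, "y": 1.5, "z": 137, "ax": 0, "ay": 0, "az": 0}, {"jaw": 1, "x": 3, "y": 1.5, "z": 137, "ax": 0, "ay": 0, "az": 0}, {"jaw": 1, "x": 3, "y": 1.5, "z": 137, "ax": 0, "ay": 0, "az": 0}, {"jaw": 1, "x": 3, "y": 1.5, "z": 137, "ax": 0, "ay": 0, "az": 0}, {"jaw": 1, "x": 3, "y": 1.5, "z": 137, "ax": 0, "ay": 0, "az": 0}])

```text
time: 8.02
ee_pos: [0.6598, -0.1294, 0.024]
tool_rot: [[-1.0, 0.031, 0.003], [0.031, 1.0, -0.001], [-0.003, -0.001, -1.0]]
wrist_force: [-0.7, -0.1, 6.0]
finger_gap: 0.0487
```

Call:
send_rows(commands=[{"jaw": 1, "x": 0, "y": 0, "z": -50, "ax": 0, "ay": 0, "az": 0}, {"jaw": 1, "x": 0, "y": 0, "z": -100, "ax": 0, "ay": 0, "az": 0}, {"jaw": 1, "x": 219, "y": -174, "z": -110, "ax": 0, "ay": 0, "az": 0}, {"jaw": 1, "x": 219, "y": -174, "z": -110, "ax": 0, "ay": 0, "az": 0}, {"jaw": 1, "x": 219, "y": -174, "z": -110, "ax": 0, "ay": 0, "az": 0}, {"jaw": 1, "x": 219, "y": -174, "z": -110, "ax": 0, "ay": 0, "az": 0}, {"jaw": 1, "x": 219, "y": -174, "z": -110, "ax": 0, "ay": 0, "az": 0}, {"jaw": 1, "x": 219, "y": -174, "z": -110, "ax": 0, "ay": 0, "az": 0}, {"jaw": 1, "x": 219, "y": -174, "z": -110, "ax": 0, "ay": 0, "az": 0}])

```text
time: 9.15
ee_pos: [0.4354, -0.296, 0.1327]
tool_rot: [[-1.0, 0.03, 0.001], [0.03, 1.0, -0.0], [-0.001, -0.0, -1.0]]
wrist_force: [1.1, -0.7, -1.1]
finger_gap: 0.0489
```

Run:
```python
from h import *
c,s=wristcam(); c,s=wristcam(); print(s['time'],s['ee_pos'],s['finger_gap'],s['wrist_force']); save(c,'w5'); print(delta([.435,-.297,.028],88.5))
```

```text
9.2 [ 0.43578838 -0.29554879  0.13256215] 0.048725044165056755 [ 0.73568766  0.37398922 -1.52179332]
[[0.9, -1.6, 104.4], 'jaw yaw', np.float64(88.4), 'az', np.float64(-0.1)]
```

View pics/w5.png

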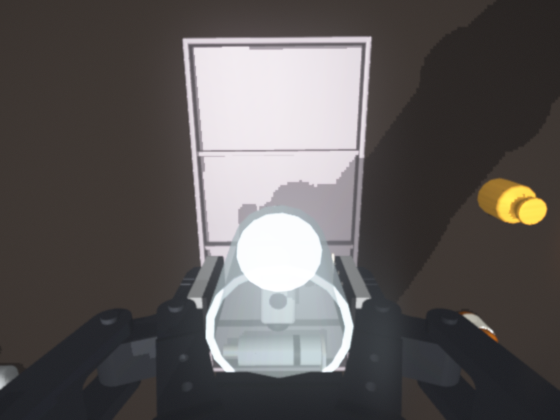

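The beaker is upright in the jaws with its base at (279,250). The tray end rim is at v≈40 and the dividers at v≈153 and 244. Checking the geometry.

Run:
```python
from h import *
c,s=wristcam(); print(s['ee_pos'])
for uv,z,k in (((184,40),.016,'endL outer'),((370,38),.016,'endR outer'),((278,153),.012,'div-60'),((278,244),.012,'div17'),((279,252),.111,'beaker base')): print(k,cast(c,uv,z))
```

```text
[ 0.43583586 -0.29541799  0.1324496 ]
endL outer [ 0.31815963 -0.35715223  0.016     ]
endR outer [ 0.32059955 -0.22972441  0.016     ]
div-60 [ 0.39779086 -0.2950121   0.012     ]
div17 [ 0.47258479 -0.2972114   0.012     ]
beaker base [ 0.43537487 -0.29538322  0.111     ]
```

Call:
send_rows(commands=[{"jaw": 1, "x": 0, "y": -1, "z": 50, "ax": 0, "ay": 0, "az": 0}, {"jaw": 1, "x": 0, "y": -1, "z": 90, "ax": 0, "ay": 0, "az": 0}, {"jaw": 1, "x": 0, "y": -1, "z": 100, "ax": 0, "ay": 0, "az": 0}, {"jaw": 1, "x": 0, "y": -1, "z": 103, "ax": 0, "ay": 0, "az": 0}, {"jaw": 1, "x": 0, "y": -1, "z": 105, "ax": 0, "ay": 0, "az": 0}, {"jaw": 1, "x": 0, "y": -1, "z": 105, "ax": 0, "ay": 0, "az": 0}, {"jaw": 1, "x": 0, "y": -1, "z": 105, "ax": 0, "ay": 0, "az": 0}, {"jaw": -0.5, "x": 0, "y": -1, "z": 105, "ax": 0, "ay": 0, "az": 0}, {"jaw": -0.5, "x": 0, "y": -1, "z": 105, "ax": 0, "ay": 0, "az": 0}, {"jaw": -0.5, "x": 0, "y": -1, "z": 105, "ax": 0, "ay": 0, "az": 0}])

```text
time: 10.55
ee_pos: [0.4346, -0.2975, 0.0274]
tool_rot: [[-1.0, 0.031, 0.0], [0.031, 1.0, -0.0], [-0.0, -0.0, -1.0]]
wrist_force: [-0.3, -0.4, 0.1]
finger_gap: 0.0642
```

Call:
send_rows(commands=[{"jaw": -0.5, "x": 0, "y": 0, "z": -50, "ax": 0, "ay": 0, "az": 0}, {"jaw": -0.5, "x": 0, "y": 0, "z": -100, "ax": 0, "ay": 0, "az": 0}, {"jaw": -1, "x": -224, "y": 308, "z": -133, "ax": 0, "ay": 0, "az": 0}, {"jaw": -1, "x": -224, "y": 308, "z": -133, "ax": 0, "ay": 0, "az": 0}, {"jaw": -1, "x": -224, "y": 308, "z": -133, "ax": 0, "ay": 0, "az": 0}, {"jaw": -1, "x": -224, "y": 308, "z": -133, "ax": 0, "ay": 0, "az": 0}, {"jaw": -1, "x": -224, "y": 308, "z": -133, "ax": 0, "ay": 0, "az": 0}, {"jaw": -1, "x": -224, "y": 308, "z": -133, "ax": 0, "ay": 0, "az": 0}, {"jaw": -1, "x": -224, "y": 308, "z": -133, "ax": 0, "ay": 0, "az": 0}, {"jaw": -1, "x": -224, "y": 308, "z": -133, "ax": 0, "ay": 0, "az": 0}])

```text
time: 11.8
ee_pos: [0.6676, 0.0038, 0.1597]
tool_rot: [[-1.0, 0.029, -0.001], [0.029, 1.0, -0.001], [0.001, -0.001, -1.0]]
wrist_force: [0.1, -0.1, 0.0]
finger_gap: 0.0853
```

Run:
```python
from h import *
c,s=wristcam(); c,s=wristcam(); print(s['time'],s['ee_pos'],s['finger_gap']); save(c,'w6')
for z in (0,.09): print(proj(c,[.668,.0036,z]))
```

```text
11.85 [0.6671107  0.00216237 0.15980122] 0.08557224101495796
[280.7962386  190.54507613]
[281.34093977 223.5338629 ]
```

View pics/w6.png

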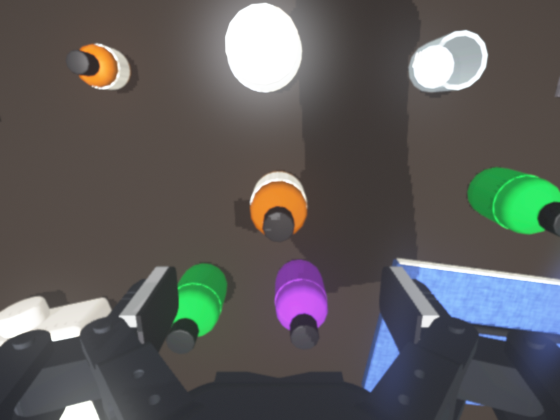

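The brown cap is centred at (279,224) against a predicted (281,223.5), which is good. Purple (300,290) and green (200,300) lie on the far side, clear of the fingers. Grasping.

Call:
send_rows(commands=[{"jaw": -1, "x": -1, "y": 0, "z": 50, "ax": 0, "ay": 0, "az": 0}, {"jaw": -1, "x": -1, "y": 0, "z": 100, "ax": 0, "ay": 0, "az": 0}, {"jaw": -1, "x": -1, "y": 0, "z": 130, "ax": 0, "ay": 0, "az": 0}, {"jaw": -1, "x": -1, "y": 0, "z": 138, "ax": 0, "ay": 0, "az": 0}, {"jaw": -1, "x": -1, "y": 0, "z": 138, "ax": 0, "ay": 0, "az": 0}, {"jaw": 1, "x": -1, "y": 0, "z": 138, "ax": 0, "ay": 0, "az": 0}, {"jaw": 1, "x": -1, "y": 0, "z": 138, "ax": 0, "ay": 0, "az": 0}, {"jaw": 1, "x": -1, "y": 0, "z": 138, "ax": 0, "ay": 0, "az": 0}, {"jaw": 1, "x": -1, "y": 0, "z": 138, "ax": 0, "ay": 0, "az": 0}, {"jaw": 1, "x": -1, "y": 0, "z": 138, "ax": 0, "ay": 0, "az": 0}])

```text
time: 13.15
ee_pos: [0.6696, 0.0035, 0.0237]
tool_rot: [[-1.0, 0.031, 0.002], [0.031, 1.0, -0.0], [-0.002, -0.0, -1.0]]
wrist_force: [-1.1, -0.2, 5.8]
finger_gap: 0.0426
```

Call:
send_rows(commands=[{"jaw": 1, "x": 0, "y": 0, "z": -50, "ax": 0, "ay": 0, "az": 0}, {"jaw": 1, "x": 0, "y": 0, "z": -110, "ax": 0, "ay": 0, "az": 0}, {"jaw": 1, "x": 301, "y": -307, "z": -120, "ax": 0, "ay": 0, "az": 0}, {"jaw": 1, "x": 301, "y": -307, "z": -120, "ax": 0, "ay": 0, "az": 0}, {"jaw": 1, "x": 301, "y": -307, "z": -120, "ax": 0, "ay": 0, "az": 0}, {"jaw": 1, "x": 301, "y": -307, "z": -120, "ax": 0, "ay": 0, "az": 0}, {"jaw": 1, "x": 301, "y": -307, "z": -120, "ax": 0, "ay": 0, "az": 0}, {"jaw": 1, "x": 301, "y": -307, "z": -120, "ax": 0, "ay": 0, "az": 0}, {"jaw": 1, "x": 301, "y": -307, "z": -120, "ax": 0, "ay": 0, "az": 0}, {"jaw": 1, "x": 301, "y": -307, "z": -120, "ax": 0, "ay": 0, "az": 0}])

```text
time: 14.4
ee_pos: [0.3547, -0.2975, 0.1427]
tool_rot: [[-0.999, 0.039, -0.002], [0.039, 0.999, -0.002], [0.002, -0.002, -1.0]]
wrist_force: [0.6, -0.4, -0.6]
finger_gap: 0.0428
```

Run:
```python
from h import *
c,s=wristcam(); c,s=wristcam(); print(s['time'],s['ee_pos'],s['finger_gap'],s['wrist_force']); save(c,'w7'); print(delta([.3585,-.2945,.0277],88.5))
```

```text
14.45 [ 0.35707905 -0.2956063   0.14268832] 0.042308791450043765 [-0.15525227  0.36292281 -1.46648633]
[[0.2, -0.1, 115.0], 'jaw yaw', np.float64(88.2), 'az', np.float64(-0.3)]
```

View pics/w7.png

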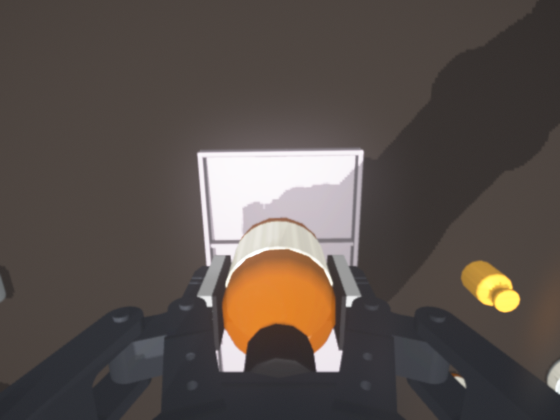

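The bottle is upright in the jaws, centred over the last bay (end rim v≈153, divider v≈243). Lowering it.

Call:
send_rows(commands=[{"jaw": 1, "x": 0, "y": 0, "z": 50, "ax": 0, "ay": 0, "az": 0}, {"jaw": 1, "x": 0, "y": 0, "z": 95, "ax": 0, "ay": 0, "az": 0}, {"jaw": 1, "x": 0, "y": 0, "z": 110, "ax": 0, "ay": 0, "az": 0}, {"jaw": 1, "x": 0, "y": 0, "z": 113, "ax": 0, "ay": 0, "az": 0}, {"jaw": 1, "x": 0, "y": 0, "z": 115, "ax": 0, "ay": 0, "az": 0}, {"jaw": 1, "x": 0, "y": 0, "z": 115, "ax": 0, "ay": 0, "az": 0}, {"jaw": 1, "x": 0, "y": 0, "z": 115, "ax": 0, "ay": 0, "az": 0}, {"jaw": -0.4, "x": 0, "y": 0, "z": 115, "ax": 0, "ay": 0, "az": 0}, {"jaw": -0.4, "x": 0, "y": 0, "z": 115, "ax": 0, "ay": 0, "az": 0}, {"jaw": -0.4, "x": 0, "y": 0, "z": 115, "ax": 0, "ay": 0, "az": 0}])

```text
time: 15.75
ee_pos: [0.3587, -0.2942, 0.0274]
tool_rot: [[-1.0, 0.031, 0.0], [0.031, 1.0, -0.0], [-0.0, -0.0, -1.0]]
wrist_force: [0.0, -0.7, -0.3]
finger_gap: 0.0596
```

Call:
send_rows(commands=[{"jaw": -0.4, "x": 0, "y": 0, "z": -50, "ax": 0, "ay": 0, "az": 0}, {"jaw": -0.4, "x": 0, "y": 0, "z": -110, "ax": 0, "ay": 0, "az": 0}, {"jaw": -1, "x": -199, "y": 431, "z": -125, "ax": 0, "ay": 0, "az": 4.5}, {"jaw": -1, "x": -199, "y": 431, "z": -125, "ax": 0, "ay": 0, "az": 4.5}, {"jaw": -1, "x": -199, "y": 431, "z": -125, "ax": 0, "ay": 0, "az": 4.5}, {"jaw": -1, "x": -199, "y": 431, "z": -125, "ax": 0, "ay": 0, "az": 4.5}, {"jaw": -1, "x": -199, "y": 431, "z": -125, "ax": 0, "ay": 0, "az": 4.5}, {"jaw": -1, "x": -199, "y": 431, "z": -125, "ax": 0, "ay": 0, "az": 4.5}, {"jaw": -1, "x": -199, "y": 431, "z": -125, "ax": 0, "ay": 0, "az": 4.5}, {"jaw": -1, "x": -199, "y": 431, "z": -125, "ax": 0, "ay": 0, "az": 4.5}])

```text
time: 17.0
ee_pos: [0.5713, 0.1345, 0.1522]
tool_rot: [[-0.994, 0.106, 0.0], [0.106, 0.994, 0.001], [-0.0, 0.001, -1.0]]
wrist_force: [-0.0, -0.3, 0.4]
finger_gap: 0.0856
```

Run:
```python
from h import *
c,s=wristcam(); c,s=wristcam(); print(s['time'],s['ee_pos'],s['finger_gap']); save(c,'w8')
for z in (0,.046): print(proj(c,[.5707,.13,z]))
print(delta([.5707,.13,.010],84))
```

```text
17.05 [0.57274276 0.13940312 0.15240036] 0.0854626779329588
[267.23613223 189.97457173]
[265.57786408 204.6698633 ]
[[0.3, -7.0, 142.1], 'jaw yaw', np.float64(84.1), 'az', np.float64(0.1)]
```

View pics/w8.png

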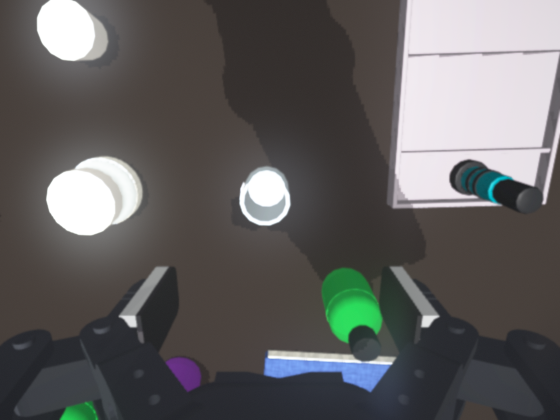

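Run:
```python
from h import *
for i in range(3):
    c,s=wristcam(); print(s['time'],s['ee_pos'],s['qd'].round(3) if hasattr(s['qd'],'round') else s['qd'])
g=c['frame'].min(2)
m=(g>115).astype(np.uint8); n,l,st,ce=cv2.connectedComponentsWithStats(m)
for i in range(1,n):
    if st[i,4]>100 and 200<ce[i][0]<330 and 150<ce[i][1]<260: print(st[i],ce[i])
print([proj(c,[.5675,.13,z]) for z in(0,.046)], delta([.5675,.13,.010],84))
```

```text
17.1 [0.57158996 0.13645727 0.15208954] [ 0.054 -0.026  0.05   0.067  0.015  0.     0.037]
17.15 [0.57076119 0.13322312 0.15184689] [ 0.044 -0.022  0.039  0.044  0.011  0.004  0.013]
17.2 [0.57034015 0.13098967 0.15181831] [ 0.029 -0.013  0.022  0.024  0.003 -0.     0.002]
[ 250  168   53   61 2474] [276.16046888 198.86742118]
[array([277.62706743, 188.69120889]), array([277.37554794, 203.08034897])] [[2.6, 0.1, 141.9], 'jaw yaw', np.float64(83.7), 'az', np.float64(-0.3)]
```

Call:
send_rows(commands=[{"jaw": -1, "x": 2.5, "y": 0, "z": 50, "ax": 0, "ay": 0, "az": 0}, {"jaw": -1, "x": 2.5, "y": 0, "z": 100, "ax": 0, "ay": 0, "az": 0}, {"jaw": -1, "x": 2.5, "y": 0, "z": 130, "ax": 0, "ay": 0, "az": 0}, {"jaw": -1, "x": 2.5, "y": 0, "z": 139, "ax": 0, "ay": 0, "az": 0}, {"jaw": -1, "x": 2.5, "y": 0, "z": 139, "ax": 0, "ay": 0, "az": 0}, {"jaw": 1, "x": 2.5, "y": 0, "z": 139, "ax": 0, "ay": 0, "az": 0}, {"jaw": 1, "x": 2.5, "y": 0, "z": 139, "ax": 0, "ay": 0, "az": 0}, {"jaw": 1, "x": 2.5, "y": 0, "z": 139, "ax": 0, "ay": 0, "az": 0}, {"jaw": 1, "x": 2.5, "y": 0, "z": 139, "ax": 0, "ay": 0, "az": 0}, {"jaw": 1, "x": 2.5, "y": 0, "z": 139, "ax": 0, "ay": 0, "az": 0}])

```text
time: 18.5
ee_pos: [0.5688, 0.131, 0.0144]
tool_rot: [[-0.994, 0.109, 0.002], [0.109, 0.994, 0.0], [-0.002, 0.0, -1.0]]
wrist_force: [-0.9, -0.4, 6.6]
finger_gap: 0.0367
```

Call:
send_rows(commands=[{"jaw": 1, "x": 0, "y": 0, "z": -50, "ax": 0, "ay": 0, "az": 0}, {"jaw": 1, "x": 0, "y": 0, "z": -110, "ax": 0, "ay": 0, "az": 0}, {"jaw": 1, "x": 71, "y": 171, "z": -125, "ax": 0, "ay": 0, "az": -2}, {"jaw": 1, "x": 71, "y": 171, "z": -125, "ax": 0, "ay": 0, "az": -2}, {"jaw": 1, "x": 71, "y": 171, "z": -125, "ax": 0, "ay": 0, "az": -2}, {"jaw": 1, "x": 71, "y": 171, "z": -125, "ax": 0, "ay": 0, "az": -2}, {"jaw": 1, "x": 71, "y": 171, "z": -125, "ax": 0, "ay": 0, "az": -2}, {"jaw": 1, "x": 71, "y": 171, "z": -125, "ax": 0, "ay": 0, "az": -2}])

```text
time: 19.5
ee_pos: [0.517, 0.3067, 0.1382]
tool_rot: [[-0.997, 0.077, 0.0], [0.077, 0.997, -0.001], [-0.0, -0.001, -1.0]]
wrist_force: [-0.3, -0.7, 0.6]
finger_gap: 0.0366
```

Run:
```python
from h import *
for i in range(4): c,s=wristcam()
print(s['time'],s['ee_pos'],s['finger_gap']); save(c,'w9'); print(delta([.5157,.308,.018],85.6))
T=np.array([.4987,.3095,0]);a=np.radians(-4.4);R=np.array([[np.cos(a),-np.sin(a)],[np.sin(a),np.cos(a)]])
for q in [(-.101,-.065),(-.101,.065),(-.021,0),(.056,0)]:
    p=T.copy();p[:2]+=R@q;p[2]=.016;print(q,proj(c,p).round(1))
```

```text
19.65 [0.51688708 0.30719741 0.13821417] 0.03657771975347604
[[1.1, 0.5, 120.2], 'jaw yaw', np.float64(85.6), 'az', np.float64(0.0)]
(-0.101, -0.065) [187.5  36.2]
(-0.101, 0.065) [373.4  36.2]
(-0.021, 0) [280.3 151.1]
(0.056, 0) [280.1 244.3]
```

View pics/w9.png

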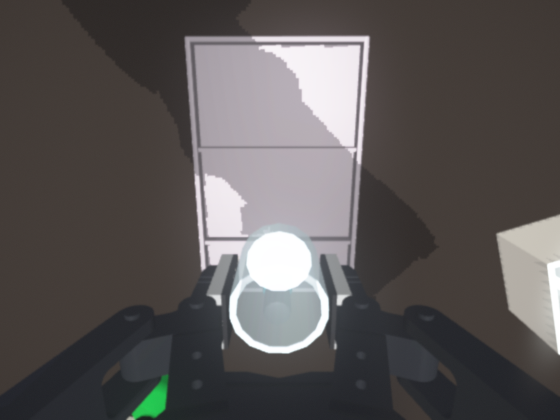

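Beaker held upright. The tray2 corners (186,38) and (369,38) and the dividers at v≈148 and 240 match the prediction within 2 mm. I'll shift by -1.5 mm in tool y and lower.

Call:
send_rows(commands=[{"jaw": 1, "x": 1, "y": -1.5, "z": 50, "ax": 0, "ay": 0, "az": 0}, {"jaw": 1, "x": 1, "y": -1.5, "z": 100, "ax": 0, "ay": 0, "az": 0}, {"jaw": 1, "x": 1, "y": -1.5, "z": 114, "ax": 0, "ay": 0, "az": 0}, {"jaw": 1, "x": 1, "y": -1.5, "z": 118, "ax": 0, "ay": 0, "az": 0}, {"jaw": 1, "x": 1, "y": -1.5, "z": 120, "ax": 0, "ay": 0, "az": 0}, {"jaw": 1, "x": 1, "y": -1.5, "z": 120, "ax": 0, "ay": 0, "az": 0}, {"jaw": 1, "x": 1, "y": -1.5, "z": 120, "ax": 0, "ay": 0, "az": 0}, {"jaw": -0.2, "x": 1, "y": -1.5, "z": 120, "ax": 0, "ay": 0, "az": 0}, {"jaw": -0.2, "x": 1, "y": -1.5, "z": 120, "ax": 0, "ay": 0, "az": 0}, {"jaw": -0.2, "x": 1, "y": -1.5, "z": 120, "ax": 0, "ay": 0, "az": 0}])

```text
time: 20.95
ee_pos: [0.5152, 0.3072, 0.0183]
tool_rot: [[-0.997, 0.074, 0.0], [0.074, 0.997, 0.0], [-0.0, 0.0, -1.0]]
wrist_force: [-0.4, 0.7, 0.1]
finger_gap: 0.0511
```

Call:
send_rows(commands=[{"jaw": -0.2, "x": 0, "y": 0, "z": -50, "ax": 0, "ay": 0, "az": 0}, {"jaw": -0.2, "x": 0, "y": 0, "z": -110, "ax": 0, "ay": 0, "az": 0}, {"jaw": -1, "x": -61, "y": -309, "z": -137, "ax": 0, "ay": 0, "az": 0}, {"jaw": -1, "x": -61, "y": -309, "z": -137, "ax": 0, "ay": 0, "az": 0}, {"jaw": -1, "x": -61, "y": -309, "z": -137, "ax": 0, "ay": 0, "az": 0}, {"jaw": -1, "x": -61, "y": -309, "z": -137, "ax": 0, "ay": 0, "az": 0}, {"jaw": -1, "x": -61, "y": -309, "z": -137, "ax": 0, "ay": 0, "az": 0}, {"jaw": -1, "x": -61, "y": -309, "z": -137, "ax": 0, "ay": 0, "az": 0}, {"jaw": -1, "x": -61, "y": -309, "z": -137, "ax": 0, "ay": 0, "az": 0}, {"jaw": -1, "x": -61, "y": -309, "z": -137, "ax": 0, "ay": 0, "az": 0}])

```text
time: 22.2
ee_pos: [0.5529, -0.0035, 0.1552]
tool_rot: [[-0.997, 0.071, -0.0], [0.071, 0.997, 0.001], [0.0, 0.001, -1.0]]
wrist_force: [0.1, 0.4, 1.0]
finger_gap: 0.0857
```

Run:
```python
from h import *
for i in range(5): c,s=wristcam()
print(s['time'],s['ee_pos'],s['finger_gap']); save(c,'w10')
for z in (0,.05): print(proj(c,[.5528,-.0062,z]))
print(delta([.5528,-.0062,.010],85.6))
```

```text
22.4 [ 0.55300692 -0.00416443  0.155237  ] 0.08554544602496139
[276.63520865 190.57927834]
[276.23128328 206.60461686]
[[0.1, -1.8, 145.2], 'jaw yaw', np.float64(85.8), 'az', np.float64(0.2)]
```

View pics/w10.png

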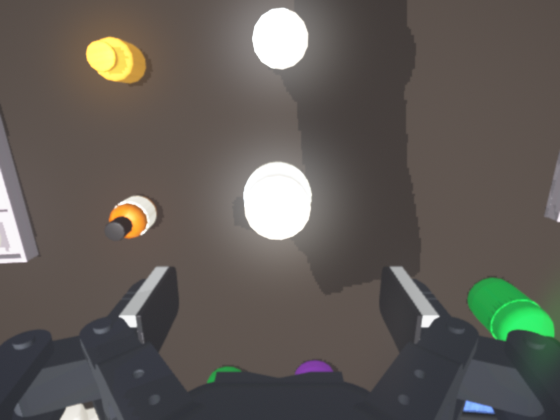

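The jar lid is centred at about (277,206), matching the prediction. The stopper at (280,38) is left alone. Grasping low on the jar.

Call:
send_rows(commands=[{"jaw": -1, "x": 0, "y": -1, "z": 50, "ax": 0, "ay": 0, "az": 0}, {"jaw": -1, "x": 0, "y": -1, "z": 100, "ax": 0, "ay": 0, "az": 0}, {"jaw": -1, "x": 0, "y": -1, "z": 140, "ax": 0, "ay": 0, "az": 0}, {"jaw": -1, "x": 0, "y": -1, "z": 153, "ax": 0, "ay": 0, "az": 0}, {"jaw": -1, "x": 0, "y": -1, "z": 153, "ax": 0, "ay": 0, "az": 0}, {"jaw": 1, "x": 0, "y": -1, "z": 153, "ax": 0, "ay": 0, "az": 0}, {"jaw": 1, "x": 0, "y": -1, "z": 153, "ax": 0, "ay": 0, "az": 0}, {"jaw": 1, "x": 0, "y": -1, "z": 153, "ax": 0, "ay": 0, "az": 0}, {"jaw": 1, "x": 0, "y": -1, "z": 153, "ax": 0, "ay": 0, "az": 0}, {"jaw": 1, "x": 0, "y": -1, "z": 153, "ax": 0, "ay": 0, "az": 0}])

```text
time: 23.7
ee_pos: [0.5542, -0.0064, 0.0043]
tool_rot: [[-0.997, 0.074, 0.003], [0.074, 0.997, -0.0], [-0.003, 0.0, -1.0]]
wrist_force: [-1.4, 0.7, 8.2]
finger_gap: 0.054
```

Call:
send_rows(commands=[{"jaw": 1, "x": 0, "y": 0, "z": -50, "ax": 0, "ay": 0, "az": 0}, {"jaw": 1, "x": 0, "y": 0, "z": -110, "ax": 0, "ay": 0, "az": 0}, {"jaw": 1, "x": 138, "y": 309, "z": -135, "ax": 0, "ay": 0, "az": 0}, {"jaw": 1, "x": 138, "y": 309, "z": -135, "ax": 0, "ay": 0, "az": 0}, {"jaw": 1, "x": 138, "y": 309, "z": -135, "ax": 0, "ay": 0, "az": 0}, {"jaw": 1, "x": 138, "y": 309, "z": -135, "ax": 0, "ay": 0, "az": 0}, {"jaw": 1, "x": 138, "y": 309, "z": -135, "ax": 0, "ay": 0, "az": 0}, {"jaw": 1, "x": 138, "y": 309, "z": -135, "ax": 0, "ay": 0, "az": 0}, {"jaw": 1, "x": 138, "y": 309, "z": -135, "ax": 0, "ay": 0, "az": 0}])

```text
time: 24.82
ee_pos: [0.437, 0.3148, 0.1384]
tool_rot: [[-0.998, 0.069, 0.001], [0.069, 0.998, 0.002], [-0.001, 0.002, -1.0]]
wrist_force: [0.1, 0.6, -2.4]
finger_gap: 0.0541
```

Run:
```python
from h import *
for i in range(5): c,s=wristcam()
print(s['time'],s['ee_pos'],s['finger_gap'],s['wrist_force']); save(c,'w11'); print(delta([.4384,.3123,.0083],85.6))
T=np.array([.4982,.3077,0]);a=np.radians(-4.4);R=np.array([[np.cos(a),-np.sin(a)],[np.sin(a),np.cos(a)]])
for q in [(-.101,-.065),(-.101,.065),(-.021,0)]:
    p=T.copy();p[:2]+=R@q;p[2]=.016;print(q,proj(c,p).round(1))
```

```text
25.025 [0.4389998  0.31028284 0.13748602] 0.05394941886163728 [ 0.18947298 -0.42380098 -1.64738901]
[[0.8, 2.1, 129.1], 'jaw yaw', np.float64(85.6), 'az', np.float64(0.0)]
(-0.101, -0.065) [196.4 147.9]
(-0.101, 0.065) [367.1 148. ]
(-0.021, 0) [281.5 245.2]
```

View pics/w11.png

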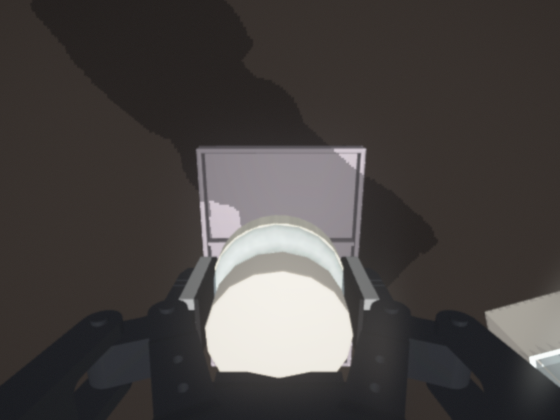

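The jar is held upright. The tray end corners (197,148) and (365,148) match the prediction. Lowering it.

Call:
send_rows(commands=[{"jaw": 1, "x": 1, "y": 1.5, "z": 50, "ax": 0, "ay": 0, "az": 0}, {"jaw": 1, "x": 1, "y": 1.5, "z": 105, "ax": 0, "ay": 0, "az": 0}, {"jaw": 1, "x": 1, "y": 1.5, "z": 123, "ax": 0, "ay": 0, "az": 0}, {"jaw": 1, "x": 1, "y": 1.5, "z": 127, "ax": 0, "ay": 0, "az": 0}, {"jaw": 1, "x": 1, "y": 1.5, "z": 129, "ax": 0, "ay": 0, "az": 0}, {"jaw": 1, "x": 1, "y": 1.5, "z": 129, "ax": 0, "ay": 0, "az": 0}, {"jaw": 1, "x": 1, "y": 1.5, "z": 129, "ax": 0, "ay": 0, "az": 0}, {"jaw": -0.65, "x": 1, "y": 1.5, "z": 129, "ax": 0, "ay": 0, "az": 0}, {"jaw": -0.65, "x": 1, "y": 1.5, "z": 129, "ax": 0, "ay": 0, "az": 0}, {"jaw": -0.65, "x": 1, "y": 1.5, "z": 129, "ax": 0, "ay": 0, "az": 0}])

```text
time: 26.32
ee_pos: [0.4375, 0.3136, 0.0084]
tool_rot: [[-0.997, 0.074, 0.0], [0.074, 0.997, 0.0], [-0.0, 0.0, -1.0]]
wrist_force: [-0.3, -0.3, 0.3]
finger_gap: 0.0702
```

Call:
send_rows(commands=[{"jaw": -0.65, "x": 0, "y": 0, "z": -50, "ax": 0, "ay": 0, "az": 0}, {"jaw": -0.65, "x": 0, "y": 0, "z": -110, "ax": 0, "ay": 0, "az": 0}, {"jaw": -0.65, "x": 0, "y": 0, "z": -160, "ax": 0, "ay": 0, "az": 0}, {"jaw": -0.65, "x": 0, "y": 200, "z": -200, "ax": 0, "ay": 0, "az": 0}, {"jaw": -0.65, "x": 0, "y": 200, "z": -200, "ax": 0, "ay": 0, "az": 0}, {"jaw": -0.65, "x": 0, "y": 200, "z": -200, "ax": 0, "ay": 0, "az": 0}, {"jaw": -0.65, "x": 0, "y": 200, "z": -200, "ax": 0, "ay": 0, "az": 0}, {"jaw": -0.65, "x": 0, "y": 200, "z": -200, "ax": 0, "ay": 0, "az": 0}, {"jaw": -0.65, "x": 0, "y": 200, "z": -200, "ax": 0, "ay": 0, "az": 0}])

```text
time: 27.45
ee_pos: [0.4526, 0.5113, 0.2078]
tool_rot: [[-0.997, 0.075, -0.0], [0.075, 0.997, -0.002], [0.0, -0.002, -1.0]]
wrist_force: [-0.3, -0.5, -0.2]
finger_gap: 0.0704
```

Run:
```python
from h import *
s=observe(); print(s['time'],s['ee_pos'],s['finger_gap'],s['wrist_force'])
c=read_camera('top'); save(c,'topF',(100,120,460,340),2.2)
c=read_camera('side'); save(c,'sideF')
```

```text
27.45 [0.45258459 0.51131954 0.20782463] 0.07042937902404776 [-0.28690555 -0.52796455 -0.20359848]
```

View pics/topF.png

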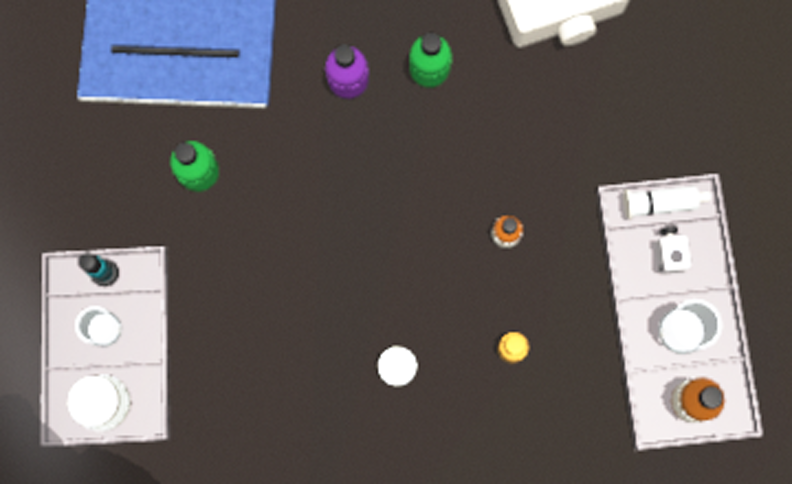

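View pics/sideF.png

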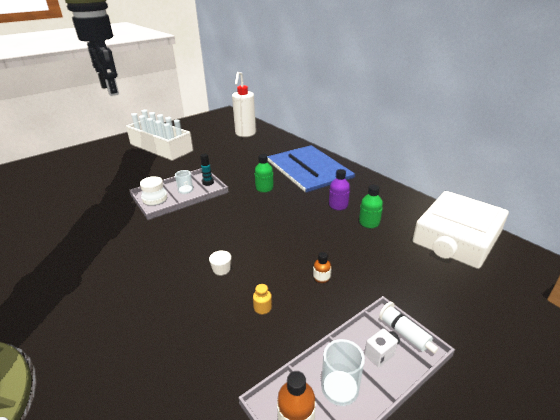

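Both views show all five things upright in their bays: boss (676,252), big beaker (690,325) and tall bottle (700,398) in tray3; small beaker (98,327) and jar (98,400) in tray2. The spares stand where they were, and the arm is clear. Handing in.

```bash
python3 -c "
from station import *
print(sign_off(), observe()['time'])"
```

```text
the job is handed in; nothing more can be done
the job is handed in; nothing more can be done
```

I've made up both kits and handed the job in at about 27.5 s of the 122 s allowed.

- **Three-bay tray:** the boss head is next to the syringe, the larger beaker in the middle and the tall brown bottle in the last bay.
- **Two-bay tray:** the smaller beaker is next to the electrode and the squat jar in the last bay.

I placed them in the order you listed, lowering each one slowly and opening the jaws only part way to let go.

**Last checks:** the final top and side pictures show all five upright, each in its own bay near the centre line. The small bottle, stopper and brass weight are where they stood, and the arm is well clear. Wrist force readings stayed at about 8 N or below at the end of each move, and each grip closed to within 2 mm of the object's known width.

**Errors and disagreements:**
- My first move was refused because its rows left out some of the required keys; nothing moved.
- The top camera put the two beakers about 3 mm too far from the robot, and the tray positions differed by up to 3 mm between views. I corrected these from the wrist camera before each grasp or placing.
- I did not measure the final positions numerically; I judged them from the last two pictures and the arm's readings at release.

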